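Bring the ceramic ball from the microscope to the side camera

ROBOT

A 7-joint arm with a two-finger parallel gripper is mounted at the origin on the work surface. World frame = base frame: x ahead of the robot, y to its left, z up, the work surface at z = 0. Lengths are in m, angles in rad, forces in N, time in s.
With the tool pointing down it reaches from about 0.425 to 0.925 m from the base axis. Payload 6.8 kg.
Tool frame: the origin (TCP) lies at the very end of the fingers, on their centre line; the grasp point (between the pads) lies 19 mm behind it; z points along the fingers, y is the line along which they close (so a half turn about z gives the same grasp; the last joint's range is limited). The gripper opens to 85 mm and grips with 20 to 120 N. Pads are 22 mm wide; open, the fingers measure 114 mm over their backs; the gripper's body (76 mm by 85 mm) begins 54 mm behind the grasp point. The pads swing forward as they close: fully open they stand 13 mm farther back than shut.
Start: joints at [-1.211, 0.477, 0.022, 1.555, -0.011, 1.109, -0.083], TCP at [0.304, 0.602, 0.231] pointing down, gripper open.
Joint ranges: [-2.96, 2.96], [-0.34, 2.1], [-1.41, 1.46], [0.24, 2.44], [-1.37, 4.51], [0.17, 1.92], [-2.96, 2.96]. Speed limits (rad/s): [2.39, 2.39, 3.14, 3.14, 3.14, 3.14, 3.14].

INTERFACE

Orientations are given as a rotation vector (axis times angle).
In Python, from bench import get_obs, viewer, r gives the robot as it stands. The module is installed in compiled form; this text tells all that it offers.
- The arm moves only by the tool play_rows, never from a script. Its argument "commands" is a list that holds one entry, the list of rows, each a list of 5 numbers: the gripper's target within -1 to 1 (shut at 1, half-way at 0, fully open at -1), then the shift along the tool's x, y, z scaled (see below), then the turn about the tool's z scaled (see below). A call has 1 to 12 rows; each row is the pose to reach, as a shift and turn from the pose commanded when the call began, along the tool's axes at that moment; what a row does not reach only later rows make up. The controller multiplies each number of a shift by 0.2 m and each number of a turn by pi/2 rad. A row lasts 1/12 s, in which the tool goes at most 41.7 mm and 7.16 degrees, less where a joint would pass 70% of its speed; a pose out of reach is approached as far as the arm can. A call with a number of a shift or a turn outside -1 to 1 is refused whole. A call with a gripper value outside its range is refused whole. The fingers move at their own pace and stop on an object; "grip_force" is the grip in N (left out, the last holds). Time passes only in rows, so rows that repeat a pose let the fingers close. It gives the time, the measured TCP pose, the force, the opening and the grip force at its end, in the units of the state.
- get_obs(): the state, without advancing time (a new reading comes with each control period).
- viewer.grab_frame(name): name is "side" or "top"; returns a dict with "pixels" (480x640x3 uint8, red, green, blue), "fovy" (degrees; the focal length in pixels is half the picture's height over the tangent of half this angle, whatever the lens; pixels are square), "cx", "cy" (the principal point, pixels), "world_to_cam" (4x4, takes a point from world to camera coordinates). Camera axes: x right, y up, looking along -z (the intrinsics and any distortion apply to the point x, -y, -z); pixel columns grow to the right and rows downward; lengths in m; the calibration is good to about 2 mm. A picture is of the moment at which its call begins. There is no depth.
- r.hand_in(): hands the job in; it is judged then, once.
Trained networks look in a picture, given as the dict that the camera call returned (one of the last four; its "shot" number tells which), for a name from the list of things; names that differ only in an ending like _2 or _b are one class to them, and where a whole thing is asked for, a point or a joint stands for the part that bears it (a point fixed in the world has none). Each returns a list of dicts, best first, with "score" (0 to 1); they miss things now and then, are a little off and sometimes report something else, mostly with a low value. They report only what shows in the picture. A call takes as long as a camera call. They do not tell look-alikes from the thing itself.
- viewer.trace(picture, thing): "pixels" (480x640 bool, what is visible of it) and "rect" ([left, top, right, bottom] in pixels, round what is visible of it).
The state is a dict: "clock": time; "joints": joint angles; "qvel": joint speeds; "tau": joint torques, N m; "tcp_pos": TCP position; "orientation": TCP orientation; "contact_force": force on the tool from outside, world axes, zero at the start; "moment": the same for the moment, N m; "grip_width": finger opening in m; "gripper_force": force on a finger pad.
Only numpy, scipy, OpenCV 4.12 (cv2) and the standard library are available. Lean on these libraries where they do the work, as an engineer would, in place of code of your own. Each camera call takes 0.05 s, during which the arm holds its last target. There are 200 camera calls.

TASK

I have finished with the ceramic ball under the inspection microscope and now want a side picture of it: pull the microscope's sliding stage all the way out to its stop and leave it out, then lift the blue ball tray off it and carry it level, so that the ball stays in its pocket, to the side camera. Finish while still holding the tray up there, still and level, with its ball end towards the lens and the ball centred in front of the lens about 10 cm from the glass; do not put it down or let go. Do not touch the ball, the microscope's optical head or the camera, and leave the other things on the bench where they are.

Things in the scene. Friction and masses are not known exactly. Their poses are not given: they have to be found in the camera images.
- stage_knob (a point): Red upright knob, a post 16 mm thick and 45 mm high near the front end of the microscope's dark sliding stage plate. Point on its axis, 20 mm below its top, 25 mm above the plate, 87 mm above the bench. Axes are the microscope's: y (level) is the way the stage slides out, z up. The plate is 100 mm wide (x) and runs from 25 mm in front of the knob to 180 mm behind it.
- stage (a joint): Sliding stage of the microscope, in m: 0 = fully in under the lens, 0.14 = fully out against its front stop. It starts fully in, slides stiffly (about 2 N plus 6 N per m/s) and stays where it is left.
- tray_grip (a point): Upright aluminium bar 12 (tray x) by 26 (y) mm, standing 40 mm above the top of the blue ball tray at its middle. Point on its centre line, 14 mm below its top, 35 mm above the tray's underside. Tray 52 (x) by 136 (y) by 9 mm, 0.12 to 0.2 kg, lying loose on the stage in a nest of 4 mm high strips, axes there as the microscope's, the bar 99 mm behind the knob.
- pocket (a point): Where the ball's centre is when it lies in the middle of its pocket, the round one at the tray's -y end (32 mm wide, 3 mm deep; its twin at +y is empty). In the tray's axes 46 mm to -y of point tray_grip and 18 mm below it.
- ball_center (a point): Centre of the loose white ceramic ball, 22 mm in diameter, 34 g, which can roll about 9 mm off the pocket's middle before the pocket's rim stops it.
- scope_head: Fixed optical head of microscope, overhanging the stage from a 420 mm high pillar 135 mm behind. Origin on the bench below the optical axis, axes as point stage_knob. Ring light 76 mm wide, underside 172 mm above the bench; tube up to 66 mm wide above it, top at 400 mm. Base plate 200 (x) by 380 (y) by 20 mm. At joint value q the knob is 145 mm + q to +y of the optical axis, the tray's bar 46 mm + q.
- lens (a point): Centre of the front glass of the fixed side camera, 130 mm above the bench; axes: -x is the level direction in which it looks, z up. So the ball belongs on the -x axis, 100 mm from this point. Behind the glass (+x): a barrel 47 mm thick and 64 mm long, then a grey box 62 by 50 by 50 mm, top 155 mm above the bench, on a post whose round foot is 90 mm wide with its middle 100 mm behind the glass.
- rack_center (a point): Bystander: grey tube rack 70 by 145 by 40 mm with small capped tubes, 72 mm high in all; this point is at its middle 20 mm above the bench. To be left alone.
- petri_center (a point): Bystander: closed Petri dish, 94 mm in diameter, 16 mm high; point at its middle, 8 mm up. To be left alone.
- reagent_center (a point): Bystander: small amber bottle with blue cap, 48 mm in diameter, 85 mm high; point half-way up. To be left alone.
Mind the look-alikes: they are no part of the job. Of the things that look like the part that bears lens, take the one that is farthest from the robot's base at the start.

How it is judged:
On the way, in this order (a step that is already met when the one before it is completed fails the run):
1. the stage is pulled fully out to its stop (value of joint stage above 0.135 m), for 0.2 s.
2. the tray is lifted clear of the stage in the gripper (height (world z) of tray_grip above 0.12 m and contact force between the fingers and tray above 1 N and contact force between tray and stage below 0.2 N), for 0.2 s.
At the end, for the whole second after the job is handed in: Stage within 10 mm of its stop; tray held in the air by the gripper, still (under 20 mm/s) and level (0.09 rad), ball in its pocket; ball centre 70 to 130 mm in front of the lens glass and within 20 mm of its axis sideways and in height; ball end towards the lens (lens over 100 mm from the bar) (all of step 2 and value of joint stage above 0.13 m and x of ball_center in the frame of lens between -0.13 and -0.07 m and y of ball_center in the frame of lens between -0.02 and 0.02 m and z of ball_center in the frame of lens between -0.02 and 0.02 m and y of lens in the frame of tray_grip below -0.1 m and distance between ball_center and pocket below 0.014 m and angle between tray_grip's own z axis and vertical below 0.09 rad and linear speed of tray below 0.02 m/s); the arm keeps its last pose, push and grip.
It fails at once if the ball leaves its pocket (distance between ball_center and pocket above 0.017 m).
It fails at once if the tray is tipped by more than 20 degrees (angle between tray_grip's own z axis and vertical above 0.35 rad).
It fails at once if the robot touches the ball (contact force between any of the fingers, the arm and ball above 0.3 N).
It fails at once if the robot or the tray knocks the microscope's optical head or the camera (contact force between any of the arm, the fingers, tray and scope_head above 2 N or contact force between any of the arm, the fingers, tray and camera above 2 N).
It fails at once if a bystander is moved by more than 20 mm (distance of any of rack_center, petri_center, reagent_center from where it was at the start of the episode above 0.02 m).
It also fails if it takes over 58 s, if anything falls off the work surface, if the arm or the gripper's body presses on something with over 40 N, if the wrist force passes 120 N, or if a joint passes its speed limit or range.

## Working session

There is one attempt and no reset: what is moved stays moved. The work goes in short steps, Python scripts to look and compute and a tool call to move; the robot and the scene stay as the last step left them, time stands still between calls to the robot, and variables do not carry over. Pictures are saved under pics/ and viewed, at most 10 in all, crops included, and the job is handed in when it is done.

Besides the shell and the picture viewer there is one more tool, called after ">>>" by a JSON object that holds its "api" and its "payload", one argument or row to a line. play_rows: Moves the arm, as the interface text tells. Shifts and turns lie within -1 to 1; 1 stands for 0.2 m of shift or pi/2 rad of turn. Its arguments: {"type":"object","properties":{"commands":{"type":"array","items":{"type":"array","items":{"type":"array","items":{"type":"number","minimum":-1,"maximum":1}}}},"grip_force":{"type":"number"}},"required":["commands"]}

```bash
mkdir -p pics
cat > h.py <<'E'
import numpy as np, cv2
from bench import get_obs, viewer, r
def ray(f,u,v):
    F=240/np.tan(np.radians(f['fovy'])/2); M=np.array(f['world_to_cam'])
    d=np.array([(u-f['cx'])/F,-(v-f['cy'])/F,-1.]); R=M[:3,:3]
    return -R.T@M[:3,3], R.T@d
def atz(f,u,v,z):
    o,d=ray(f,u,v); return o+d*(z-o[2])/d[2]
def proj(f,p):
    F=240/np.tan(np.radians(f['fovy'])/2); M=np.array(f['world_to_cam'])
    c=M[:3,:3]@np.array(p)+M[:3,3]; return f['cx']+F*c[0]/-c[2], f['cy']-F*c[1]/-c[2]
def save(n,p): cv2.imwrite('pics/'+n+'.png',p[:,:,::-1])
E
python3 - <<'E'
from h import *
o=get_obs(); print(o['clock'],o['tcp_pos'],o['orientation'],o['contact_force'],o['grip_width'])
ps=[]
for n in('top','side'):
    f=viewer.grab_frame(n); save(n+'0',f['pixels'])
    print(n,f.keys(),f['fovy'],f['cx'],f['cy'],np.round(ray(f,320,240),3))
    for t in('stage_knob','tray_grip','ball_center','scope_head','lens','rack_center','petri_center','reagent_center'):
        try: print(t,[(round(a['score'],2),np.round(a['rect']).tolist()) for a in viewer.trace(f,t)])
        except Exception as e: print(t,e)
E
```

```text
0.0 [0.30412515 0.60193505 0.23031209] [-7.27988117e-01 -3.05582006e+00  2.92960343e-03] [-0.08116115  0.7680603  -0.25513682] 0.08517420362755691
top dict_keys(['pixels', 'fovy', 'cx', 'cy', 'world_to_cam', 'shot']) 50.678043935730514 319.6085443575028 241.86763124796028 [[ 0.399  0.066  1.038]
 [ 0.189  0.016 -0.982]]
stage_knob [(0.58, [439.0, 210.0, 543.0, 279.0])]
tray_grip [(0.98, [471.0, 228.0, 540.0, 266.0]), (0.16, [379.0, 153.0, 403.0, 182.0])]
ball_center [(0.41, [528.0, 246.0, 541.0, 258.0])]
scope_head [(0.58, [535.0, 182.0, 640.0, 267.0])]
lens [(0.98, [351.0, 313.0, 395.0, 396.0]), (0.95, [226.0, 101.0, 270.0, 170.0]), (0.7, [135.0, 199.0, 196.0, 268.0]), (0.16, [436.0, 211.0, 550.0, 282.0])]
rack_center [(0.8, [105.0, 298.0, 189.0, 337.0])]
petri_center [(0.67, [226.0, 329.0, 275.0, 380.0]), (0.66, [439.0, 211.0, 541.0, 280.0])]
reagent_center [(0.87, [379.0, 154.0, 403.0, 178.0])]
side dict_keys(['pixels', 'fovy', 'cx', 'cy', 'world_to_cam', 'shot']) 42.400134194640124 328.61304670489346 241.55573464155745 [[-0.237 -0.68   0.906]
 [ 0.596  0.551 -0.585]]
stage_knob [(0.84, [400.0, 284.0, 501.0, 364.0])]
tray_grip [(0.76, [420.0, 297.0, 491.0, 353.0])]
ball_center []
scope_head [(0.7, [466.0, 177.0, 593.0, 332.0])]
lens [(0.74, [303.0, 150.0, 349.0, 220.0]), (0.59, [205.0, 160.0, 260.0, 228.0]), (0.57, [253.0, 268.0, 323.0, 353.0])]
rack_center [(0.83, [145.0, 208.0, 204.0, 264.0])]
petri_center [(0.83, [190.0, 275.0, 232.0, 307.0]), (0.7, [403.0, 234.0, 425.0, 273.0]), (0.27, [402.0, 282.0, 503.0, 364.0])]
reagent_center [(0.67, [406.0, 234.0, 426.0, 272.0]), (0.29, [422.0, 300.0, 493.0, 354.0])]
```

View pics/top0.png

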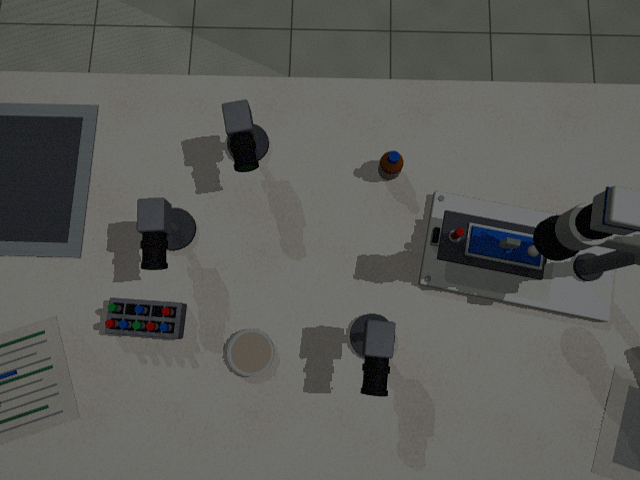

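View pics/side0.png

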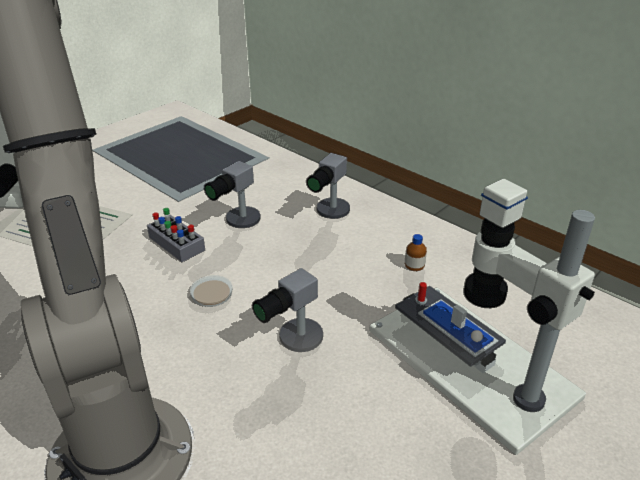

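Run:
```python
from h import *
t=viewer.grab_frame('top'); s=viewer.grab_frame('side')
P=lambda n,f,u,v,z: print(n,np.round(atz(f,u,v,z),3), np.round(np.hypot(*atz(f,u,v,z)[:2]),3))
for n,u,v in(('A',248,143),('B',177,229),('C',373,337)): P('foot'+n,t,u,v,.008)
for n,u,v in(('A',333,208),('B',243,217),('C',301,334)): P('sfoot'+n,s,u,v,.008)
for n,u,v in(('A',246,170),('B',155,268),('C',376,394)): P('tip'+n,t,u,v,.13)
for n,u,v in(('A',238,108),('B',153,205),('C',380,325)): P('box'+n,t,u,v,.155)
P('knob',t,460,231,.107);P('sknob',s,423,286,.107)
P('bar',t,511,242,.111);P('sbar',s,459,309,.111);P('ball',t,534,252,.08);P('sball',s,477,336,.08)
P('petri',t,249,353,.016);P('rack',t,145,318,.06);P('reag',t,393,157,.085)
for n,u,v in(('bl',434,193),('br',421,288),('r',606,320)): P('base'+n,t,u,v,.02)
f=t['pixels']; save('ca',cv2.resize(np.hstack([f[80:180,200:300],f[180:280,120:220],f[305:405,325:425]]),None,fx=2.6,fy=2.6,interpolation=2))
save('cs',cv2.resize(f[180:300,410:570],None,fx=5,fy=5,interpolation=2))
```

```text
footA [0.805 0.244 0.008] 0.841
footB [0.612 0.381 0.008] 0.721
footC [ 0.403 -0.029  0.008] 0.404
sfootA [0.809 0.24  0.008] 0.844
sfootB [0.617 0.384 0.008] 0.727
sfootC [ 0.409 -0.028  0.008] 0.41
tipA [0.704 0.223 0.13 ] 0.738
tipB [0.514 0.378 0.13 ] 0.638
tipC [ 0.306 -0.024  0.13 ] 0.307
boxA [0.816 0.241 0.155] 0.851
boxB [0.625 0.384 0.155] 0.733
boxC [ 0.423 -0.027  0.155] 0.424
knob [ 0.602 -0.18   0.107] 0.629
sknob [ 0.601 -0.186  0.107] 0.629
bar [ 0.583 -0.273  0.111] 0.644
sbar [ 0.587 -0.278  0.111] 0.65
ball [ 0.571 -0.327  0.08 ] 0.658
sball [ 0.578 -0.329  0.08 ] 0.665
petri [0.365 0.216 0.016] 0.424
rack [0.426 0.413 0.06 ] 0.593
reag [ 0.753 -0.058  0.085] 0.755
basebl [ 0.701 -0.151  0.02 ] 0.717
basebr [ 0.502 -0.123  0.02 ] 0.517
baser [ 0.449 -0.487  0.02 ] 0.662
```

View pics/ca.png

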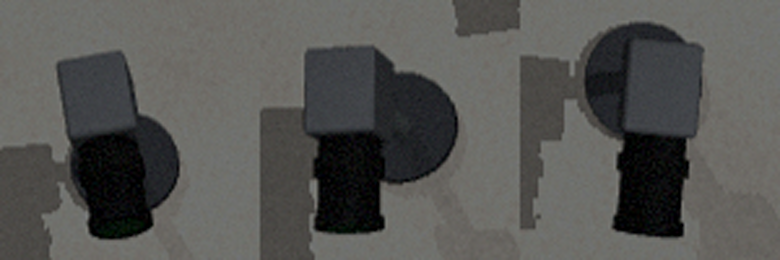

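View pics/cs.png

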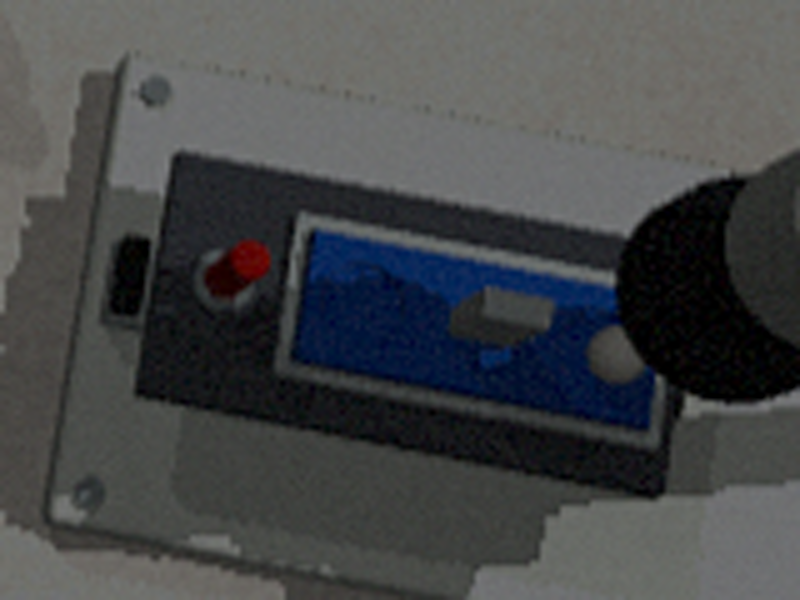

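Three cameras look alike: A at top px (246,135), 0.84 m out; B at (160,235), 0.72 m; C at (375,355), 0.40 m. A is the one meant, being the farthest from the base; the crop (left tile) shows it looking towards -x, yawed by about 10°. The stage crop shows the red knob top at px (459.4,232.4), the bar top at (514,241.6) and the ball at the far end, under the ring light.

Run:
```python
from h import *
t=viewer.grab_frame('top')
c=lambda x,y:(410+x/5,180+y/5)
K=atz(t,*c(247,262),.107);B=atz(t,*c(520,308),.111)
ang=lambda v:np.degrees(np.arctan2(v[1],v[0]))
print('K',K,'B',B,ang(K-B),np.linalg.norm((K-B)[:2]))
p=[atz(t,*c(*q),.062) for q in((178,152),(137,395),(662,493))]
print('plate',ang(p[1]-p[2]),ang(p[0]-p[1])+90,np.linalg.norm(p[0]-p[1]),np.linalg.norm(p[1]-p[2]))
d=lambda x,y:(200+x/2.6,80+y/2.6)
q=[atz(t,*d(*k),.155) for k in((58,65),(123,51),(75,138),(137,127))]
print('box',np.round(q,3),ang(q[2]-q[0]),ang(q[3]-q[1]),ang(q[1]-q[0])-90,ang(q[3]-q[2])-90)
m=np.mean(q,0);print('box mean',m)
# side view: glass centre
s=viewer.grab_frame('side')
save('ls',cv2.resize(np.hstack([s['pixels'][145:225,290:360],t['pixels'][90:180,210:280][:80]]),None,fx=5,fy=5,interpolation=2))
```

```text
K [ 0.5995472  -0.17931186  0.107     ] B [ 0.58395912 -0.27875519  0.111     ] 81.09118879900362 0.10065766163152999
plate 80.77504345017783 79.84478873898092 0.09928025489228234 0.2035587089852265
box [[0.821 0.271 0.155]
 [0.833 0.224 0.155]
 [0.766 0.255 0.155]
 [0.775 0.211 0.155]] -164.12446024984249 -167.12350411822365 -165.54964903605023 -167.89390897136224
box mean [0.79893975 0.24025095 0.155     ]
```

View pics/ls.png

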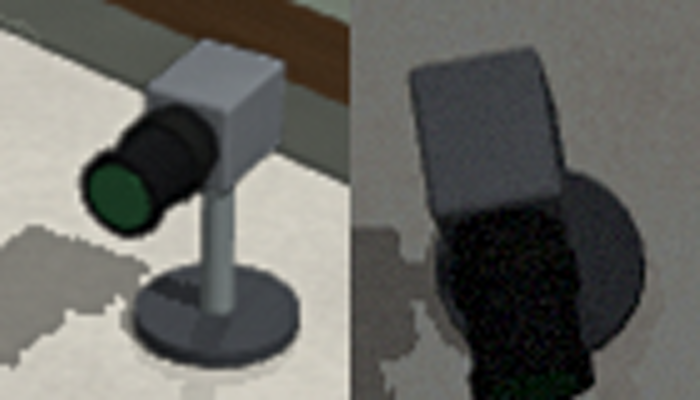

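>>> {"api": "play_rows", "payload": {
  "commands": [
    [[-1, 0, -0.2, 0, 0.08], [-1, 0, -0.4, 0, 0.16], [-1, 0, -0.6, 0, 0.24], [-1, 0, -0.8, 0, 0.32], [-1, 0, -1, 0, 0.4], [-1, 0, -1, 0, 0.4]]
  ]
}}

```text
clock: 1.6
tcp_pos: [0.211, 0.4157, 0.2295]
orientation: [1.645, 2.675, -0.013]
contact_force: [0.3, -0.6, -1.5]
grip_width: 0.0852
gripper_force: 0.0
```

Lens A's green glass is at side px (313.8,184.4). The scope yaw is about 80.8°, and the knob–bar spacing of 100.7 mm matches the 99 mm given.

>>> {"api": "play_rows", "payload": {
  "commands": [
    [[-1, -0.17, 0.1, 0, 0.07], [-1, -0.34, 0.2, 0, 0.14], [-1, -0.5, 0.3, 0, 0.21], [-1, -0.67, 0.4, 0, 0.28], [-1, -0.84, 0.5, 0, 0.34], [-1, -1, 0.6, 0, 0.4], [-1, -1, 0.6, 0, 0.4], [-1, -1, 0.6, 0, 0.4]]
  ]
}}

```text
clock: 2.27
tcp_pos: [0.4144, 0.2994, 0.2315]
orientation: [2.389, 2.039, 0.001]
contact_force: [-0.3, 0.5, -0.1]
grip_width: 0.0853
gripper_force: 0.0
```

```bash
cat >> h.py <<'E'
from scipy.spatial.transform import Rotation as Ro
def go(x,y,z,yaw):
    "units of a call: target TCP and yaw (deg) of tool y"
    o=get_obs(); R=Ro.from_rotvec(o['orientation']).as_matrix()
    d=R.T@(np.array([x,y,z])-o['tcp_pos'])/.2
    y0=np.degrees(np.arctan2(R[1,1],R[0,1])); t=(y0-yaw+180)%360-180
    print('clock',o['clock'],'tcp',np.round(o['tcp_pos'],4),'yaw',round(y0,2),'tilt',round(np.degrees(np.arccos(-R[2,2])),2),'shift',np.round(d,3),'turn',round(t/90,3),'w',o['grip_width'],'F',np.round(o['contact_force'],1),'j7',round(o['joints'][6],2))
E
python3 - <<'E'
from h import *
s=viewer.grab_frame('side'); print(atz(s,313.8,184.4,.13))
go(.600,-.181,.2,-9.2)
E
```

```text
[0.71435045 0.2210321  0.13      ]
clock 2.3167 tcp [0.4127 0.3008 0.2313] yaw -8.83 tilt 0.0 shift [-2.236  1.295  0.156] turn 0.004 w 0.08556931634752706 F [-1.1  0.6  0. ] j7 -0.82
```

>>> {"api": "play_rows", "payload": {
  "commands": [
    [[-1, -0.2, 0.13, 0, 0], [-1, -0.4, 0.26, 0, 0], [-1, -0.6, 0.39, 0, 0], [-1, -0.8, 0.52, 0, 0], [-1, -1, 0.65, 0, 0], [-1, -1, 0.65, 0, 0]]
  ]
}}

```text
clock: 2.82
tcp_pos: [0.5106, 0.0816, 0.2316]
orientation: [2.384, 2.046, 0.001]
contact_force: [0.8, -0.1, 0.8]
grip_width: 0.0853
gripper_force: 0.0
```

>>> {"api": "play_rows", "payload": {
  "commands": [
    [[-1, -0.2, 0.13, 0, 0], [-1, -0.4, 0.26, 0, 0], [-1, -0.6, 0.39, 0, 0], [-1, -0.8, 0.52, 0, 0], [-1, -1, 0.65, 0, 0], [-1, -1, 0.65, 0, 0], [-1, -1, 0.65, 0, 0]]
  ]
}}

```text
clock: 3.4
tcp_pos: [0.6091, -0.14, 0.2315]
orientation: [2.387, 2.037, -0.002]
contact_force: [-0.1, 0.5, 1.0]
grip_width: 0.0853
gripper_force: 0.0
```

Run:
```python
from h import *
go(.600,-.181,.15,-9.2)
```

```text
clock 3.4 tcp [ 0.6091 -0.14    0.2315] yaw -9.06 tilt 0.23 shift [-0.208 -0.014  0.408] turn 0.002 w 0.08534940504991166 F [-0.1  0.5  1. ] j7 0.2
```

>>> {"api": "play_rows", "payload": {
  "commands": [
    [[-1, -0.2, -0.01, 0, 0], [-1, -0.21, -0.01, 0.1, 0], [-1, -0.21, -0.01, 0.25, 0], [-1, -0.21, -0.01, 0.4, 0], [-1, -0.21, -0.01, 0.5, 0], [-1, -0.21, -0.01, 0.6, 0], [-1, -0.21, -0.01, 0.7, 0], [-1, -0.21, -0.01, 0.78, 0], [-1, -0.21, -0.01, 0.78, 0], [-1, -0.21, -0.01, 0.78, 0]]
  ]
}}

```text
clock: 4.23
tcp_pos: [0.5994, -0.1732, 0.0746]
orientation: [-2.381, -2.046, 0.001]
contact_force: [0.3, 0.6, 0.4]
grip_width: 0.0858
gripper_force: 0.0
```

Run:
```python
from h import *
go(.600,-.181,.075,-9.2)
s=viewer.grab_frame('side');t=viewer.grab_frame('top')
save('k1',np.hstack([cv2.resize(s['pixels'][230:380,350:510],None,fx=2.5,fy=2.5),cv2.resize(t['pixels'][150:300,400:560],None,fx=2.5,fy=2.5)]))
```

```text
clock 4.2333 tcp [ 0.5994 -0.1732  0.0746] yaw -8.63 tilt 0.14 shift [-0.038  0.009 -0.002] turn 0.006 w 0.08577645361708473 F [0.3 0.6 0.4] j7 0.37
```

View pics/k1.png

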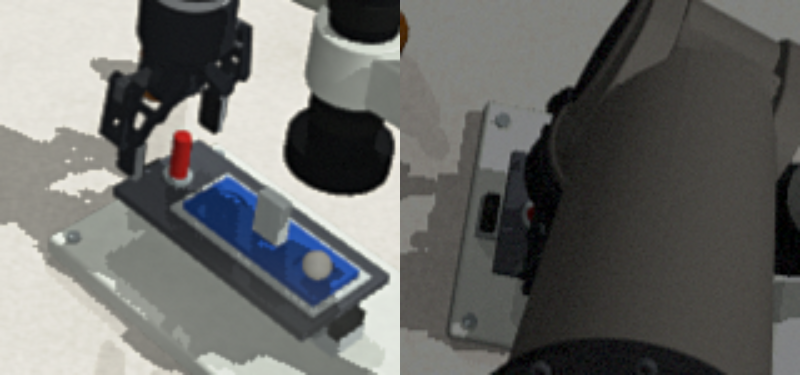

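The knob stands between the open fingers (crop 180,155), clear on both sides. I shift 8 mm and close.

>>> {"api": "play_rows", "payload": {
  "commands": [
    [[-1, -0.02, 0.01, 0, 0.006], [-1, -0.04, 0.01, 0, 0.006], [1, -0.04, 0.01, 0, 0.006], [1, -0.04, 0.01, 0, 0.006], [1, -0.04, 0.01, 0, 0.006], [1, -0.04, 0.01, 0, 0.006], [1, -0.04, 0.01, 0, 0.006], [1, -0.04, 0.01, 0, 0.006], [1, -0.04, 0.01, 0, 0.006], [1, -0.04, 0.01, 0, 0.006]]
  ],
  "grip_force": 40
}}

```text
clock: 5.17
tcp_pos: [0.6022, -0.1837, 0.0756]
orientation: [2.392, 2.032, 0.003]
contact_force: [5.2, -0.8, -3.5]
grip_width: 0.015
gripper_force: 39.6
```

Run:
```python
from h import *
go(.600,-.181,.075,-9.2)
```

```text
clock 5.1667 tcp [ 0.6022 -0.1837  0.0756] yaw -9.32 tilt 0.2 shift [ 0.011 -0.013  0.003] turn -0.001 w 0.015017108513004477 F [ 5.2 -0.8 -3.5] j7 0.37
```

>>> {"api": "play_rows", "payload": {
  "commands": [
    [[1, 0.03, 0, 0, 0], [1, 0.08, 0, 0, 0], [1, 0.15, 0, 0, 0], [1, 0.22, 0, 0, 0], [1, 0.29, 0, 0, 0], [1, 0.36, 0, 0, 0], [1, 0.43, 0, 0, 0], [1, 0.5, 0, 0, 0], [1, 0.57, 0, 0, 0], [1, 0.62, 0, 0, 0], [1, 0.66, 0, 0, 0], [1, 0.69, 0, 0, 0]]
  ]
}}

```text
clock: 6.17
tcp_pos: [0.6259, -0.0475, 0.0757]
orientation: [2.39, 2.03, 0.005]
contact_force: [8.9, -4.3, -6.7]
grip_width: 0.0151
gripper_force: 39.4
```

>>> {"api": "play_rows", "payload": {
  "commands": [
    [[1, 0.01, 0, 0, 0], [1, 0.02, 0, 0, 0], [1, 0.03, 0, 0, 0], [1, 0.03, 0, 0, 0], [1, 0.03, 0, 0, 0], [1, 0.03, 0, 0, 0]]
  ]
}}

```text
clock: 6.67
tcp_pos: [0.6261, -0.0457, 0.0756]
orientation: [2.392, 2.025, 0.001]
contact_force: [8.1, -9.8, -8.6]
grip_width: 0.0145
gripper_force: 39.4
```

Run:
```python
from h import *
go(.6245,-.0455,.075,-9.2)
```

```text
clock 6.6667 tcp [ 0.6261 -0.0457  0.0756] yaw -9.48 tilt 0.45 shift [-0.    -0.008  0.003] turn -0.003 w 0.014517747943530852 F [ 8.1 -9.8 -8.6] j7 0.14
```

>>> {"api": "play_rows", "payload": {
  "commands": [
    [[-1, -0.03, 0, 0, 0], [-1, -0.03, 0, 0, 0], [-1, -0.03, 0, 0, 0], [-1, -0.03, 0, 0, 0], [-1, -0.03, 0, 0, 0], [-1, -0.03, 0, 0, 0], [-1, -0.03, 0, -0.1, 0], [-1, -0.03, 0, -0.25, 0], [-1, -0.03, 0, -0.4, 0], [-1, -0.1, 0, -0.45, 0], [-1, -0.2, 0, -0.45, 0], [-1, -0.3, 0, -0.45, 0]]
  ]
}}

```text
clock: 7.67
tcp_pos: [0.6145, -0.1007, 0.1663]
orientation: [2.392, 2.035, 0.003]
contact_force: [-0.2, -0.7, 0.1]
grip_width: 0.0854
gripper_force: 0.0
```

>>> {"api": "play_rows", "payload": {
  "commands": [
    [[-1, -0.1, 0, 0, 0], [-1, -0.2, 0, 0, 0], [-1, -0.2, 0, 0, 0], [-1, -0.2, 0, 0, 0]]
  ]
}}

```text
clock: 8.0
tcp_pos: [0.6068, -0.1418, 0.1652]
orientation: [-2.398, -2.029, 0.001]
contact_force: [-0.2, -0.1, -0.1]
grip_width: 0.0851
gripper_force: 0.0
```

Run:
```python
from h import *
go(.609,-.142,.078,-9.5)
s=viewer.grab_frame('side')
print('predicted bar top',proj(s,(.609,-.142,.111)),'knob top',proj(s,(.626,-.046,.107)))
c=cv2.resize(s['pixels'][210:360,310:510],None,fx=4,fy=4,interpolation=2)
u,v=proj(s,(.609,-.142,.111)); save('b1',c)
```

```text
clock 8.0 tcp [ 0.6068 -0.1418  0.1652] yaw -9.52 tilt 0.03 shift [0.001 0.011 0.436] turn -0.0 w 0.08509769252986536 F [-0.2 -0.1 -0.1] j7 0.25
predicted bar top (np.float64(407.859633957178), np.float64(273.36837589933793)) knob top (np.float64(376.21481238680656), np.float64(252.1930471327123))
```

View pics/b1.png

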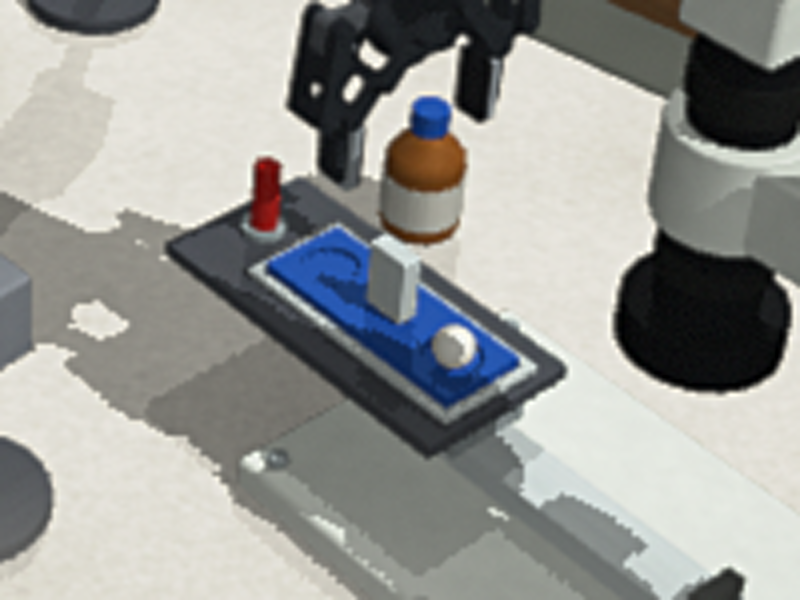

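The stage is out. The bar top is at (408.2,271.8), against a prediction of (407.9,273.4), so it agrees. I descend, then grip.

>>> {"api": "play_rows", "payload": {
  "commands": [
    [[-1, 0, 0.01, 0.06, 0], [-1, 0, 0.01, 0.14, 0], [-1, 0, 0.01, 0.22, 0], [-1, 0, 0.01, 0.3, 0], [-1, 0, 0.01, 0.36, 0], [-1, 0, 0.01, 0.4, 0], [-1, 0, 0.01, 0.42, 0], [-1, 0, 0.01, 0.425, 0], [-1, 0, 0.01, 0.425, 0], [-1, 0, 0.01, 0.425, 0]]
  ]
}}

```text
clock: 8.88
tcp_pos: [0.6101, -0.1406, 0.081]
orientation: [2.394, 2.033, 0.001]
contact_force: [-0.1, 0.4, -0.2]
grip_width: 0.0855
gripper_force: 0.0
```

>>> {"api": "play_rows", "payload": {
  "commands": [
    [[-0.5, 0, 0, 0, 0], [0, 0, 0, 0, 0], [0.3, 0, 0, 0, 0], [0.5, 0, 0, 0, 0], [0.6, 0, 0, 0, 0], [0.7, 0, 0, 0, 0], [0.8, 0, 0, 0, 0], [0.9, 0, 0, 0, 0], [1, 0, 0, 0, 0], [1, 0, 0, 0, 0], [1, 0, 0, 0, 0], [1, 0, 0, 0, 0]]
  ],
  "grip_force": 50
}}

```text
clock: 9.88
tcp_pos: [0.6096, -0.1405, 0.0804]
orientation: [2.395, 2.033, 0.0]
contact_force: [-0.7, 0.2, 2.9]
grip_width: 0.0112
gripper_force: 49.2
```

Run:
```python
from h import *
go(.609,-.142,.18,-9.5)
```

```text
clock 9.8833 tcp [ 0.6096 -0.1405  0.0804] yaw -9.35 tilt 0.01 shift [-0.008 -0.002 -0.498] turn 0.002 w 0.011243961654712828 F [-0.7  0.2  2.9] j7 0.31
```

>>> {"api": "play_rows", "payload": {
  "commands": [
    [[1, 0, 0, -0.01, 0], [1, 0, 0, -0.03, 0], [1, 0, 0, -0.06, 0], [1, 0, 0, -0.1, 0], [1, 0, 0, -0.15, 0], [1, 0, 0, -0.21, 0], [1, 0, 0, -0.27, 0], [1, 0, 0, -0.33, 0], [1, 0, 0, -0.38, 0], [1, 0, 0, -0.42, 0], [1, 0, 0, -0.44, 0], [1, 0, 0, -0.45, 0]]
  ]
}}

```text
clock: 10.88
tcp_pos: [0.6098, -0.1405, 0.1712]
orientation: [2.394, 2.033, 0.001]
contact_force: [-0.0, -0.2, -1.8]
grip_width: 0.0108
gripper_force: 48.7
```

Run:
```python
from h import *
L=np.array([.711,.219]); a=np.radians(13.8); e=np.array([np.cos(a),np.sin(a)])
ball=L-.1*e; bar=ball-.046*e; print('bar',bar)
# tray -y (ball dir) currently = -80.8 -> 13.8: yaw +94.6
go(bar[0],bar[1],.18,-9.35+94)
s=viewer.grab_frame('side')
save('l1',cv2.resize(s['pixels'][160:310,320:520],None,fx=4,fy=4,interpolation=2))
```

```text
bar [0.5692144  0.18417412]
clock 10.8833 tcp [ 0.6098 -0.1405  0.1712] yaw -9.34 tilt 0.06 shift [ 1.569 -0.464 -0.044] turn -1.044 w 0.010817115921921439 F [-0.  -0.2 -1.8] j7 0.25
```

View pics/l1.png

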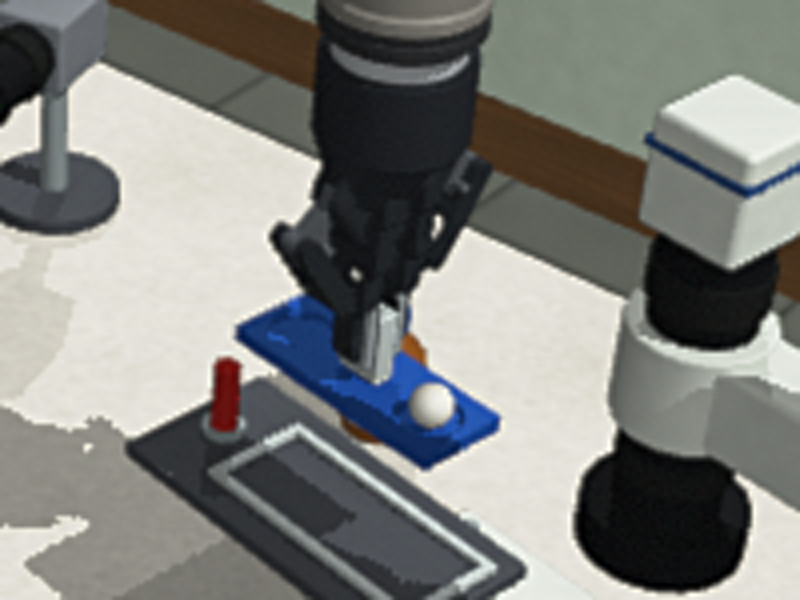

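The tray is lifted level: the ball sits in its pocket (crop 432,405) and the stage has stayed out. Now I carry it.

>>> {"api": "play_rows", "payload": {
  "commands": [
    [[1, 0.01, 0, 0, -0.01], [1, 0.04, -0.01, 0, -0.03], [1, 0.08, -0.02, 0, -0.06], [1, 0.13, -0.04, 0, -0.09], [1, 0.19, -0.06, 0, -0.13], [1, 0.25, -0.08, 0, -0.17], [1, 0.31, -0.1, 0, -0.21], [1, 0.37, -0.11, 0, -0.25], [1, 0.43, -0.13, 0, -0.29], [1, 0.48, -0.14, 0, -0.32], [1, 0.51, -0.15, 0, -0.34], [1, 0.52, -0.155, 0, -0.35]]
  ]
}}

```text
clock: 11.93
tcp_pos: [0.5956, -0.0309, 0.17]
orientation: [-1.747, -2.61, -0.001]
contact_force: [0.3, 0.2, -0.9]
grip_width: 0.0113
gripper_force: 48.8
```

Run:
```python
from h import *
go(.5695,.184,.17,85)
go(.5895,.02,.17,54)
```

```text
clock 11.9333 tcp [ 0.5956 -0.0309  0.17  ] yaw 22.4 tilt 0.05 shift [1.043e+00 2.890e-01 1.000e-03] turn -0.696 w 0.01130933798770469 F [ 0.3  0.2 -0.9] j7 0.54
clock 11.9333 tcp [ 0.5956 -0.0309  0.17  ] yaw 22.4 tilt 0.05 shift [0.247 0.069 0.   ] turn -0.351 w 0.01130933798770469 F [ 0.3  0.2 -0.9] j7 0.54
```

>>> {"api": "play_rows", "payload": {
  "commands": [
    [[1, 0.01, 0, 0, -0.01], [1, 0.04, 0.01, 0, -0.03], [1, 0.09, 0.02, 0, -0.06], [1, 0.15, 0.04, 0, -0.09], [1, 0.21, 0.06, 0, -0.13], [1, 0.28, 0.08, 0, -0.17], [1, 0.35, 0.1, 0, -0.21], [1, 0.42, 0.12, 0, -0.25], [1, 0.49, 0.13, 0, -0.29], [1, 0.54, 0.15, 0, -0.32], [1, 0.58, 0.16, 0, -0.34], [1, 0.6, 0.16, 0, -0.35]]
  ]
}}

```text
clock: 12.93
tcp_pos: [0.5802, 0.0924, 0.1703]
orientation: [-0.973, -2.987, -0.001]
contact_force: [0.7, 0.3, -1.3]
grip_width: 0.0114
gripper_force: 48.7
```

Run:
```python
from h import *
go(.559,.181,.17,85)
```

```text
clock 12.9333 tcp [0.5802 0.0924 0.1703] yaw 53.9 tilt 0.04 shift [0.346 0.296 0.002] turn -0.346 w 0.011410352103578058 F [ 0.7  0.3 -1.3] j7 0.8
```

>>> {"api": "play_rows", "payload": {
  "commands": [
    [[1, 0.01, 0.01, 0, -0.01], [1, 0.03, 0.02, 0, -0.03], [1, 0.05, 0.04, 0, -0.06], [1, 0.08, 0.07, 0, -0.09], [1, 0.12, 0.1, 0, -0.13], [1, 0.16, 0.14, 0, -0.17], [1, 0.2, 0.18, 0, -0.21], [1, 0.24, 0.22, 0, -0.25], [1, 0.28, 0.25, 0, -0.29], [1, 0.32, 0.28, 0, -0.32], [1, 0.34, 0.295, 0, -0.34], [1, 0.345, 0.295, 0, -0.346]]
  ]
}}

```text
clock: 13.93
tcp_pos: [0.5592, 0.1798, 0.1703]
orientation: [-0.138, -3.138, -0.001]
contact_force: [1.0, 0.3, -2.0]
grip_width: 0.0114
gripper_force: 48.7
```

>>> {"api": "play_rows", "payload": {
  "commands": [
    [[1, 0, 0, 0.01, 0], [1, 0, 0, 0.03, 0], [1, 0, 0, 0.06, 0], [1, 0, 0, 0.09, 0], [1, 0, 0, 0.12, 0], [1, 0, 0, 0.15, 0], [1, 0, 0, 0.17, 0], [1, 0, 0, 0.185, 0], [1, 0, 0, 0.195, 0], [1, 0, 0, 0.195, 0], [1, 0, 0, 0.195, 0], [1, 0, 0, 0.195, 0]]
  ]
}}

```text
clock: 14.93
tcp_pos: [0.5598, 0.1789, 0.1316]
orientation: [0.143, 3.138, 0.0]
contact_force: [-0.4, -0.0, -1.8]
grip_width: 0.011
gripper_force: 48.7
```

Run:
```python
from h import *
go(.569,.184,.131,85)
s=viewer.grab_frame('side');t=viewer.grab_frame('top')
for n,f in(('s',s),('t',t)):
  for k in('ball_center','tray_grip'): print(n,k,[(round(a['score'],2),a['rect']) for a in viewer.trace(f,k)][:2])
save('e1',np.hstack([cv2.resize(s['pixels'][130:255,230:355],None,fx=3.2,fy=3.2,interpolation=2),cv2.resize(t['pixels'][95:220,200:325],None,fx=3.2,fy=3.2,interpolation=2)]))
```

```text
clock 14.9333 tcp [0.5598 0.1789 0.1316] yaw 84.8 tilt 0.03 shift [-0.044  0.03   0.003] turn -0.002 w 0.011042706672145325 F [-0.4 -0.  -1.8] j7 1.12
s ball_center [(0.62, [288.6, 204.1, 299.8, 209.2])]
s tray_grip [(0.73, [248.1, 201.6, 310.4, 237.0])]
t ball_center []
t tray_grip [(0.62, [279.6, 213.3, 283.9, 226.4]), (0.26, [368.7, 194.7, 475.9, 265.2])]
```

View pics/e1.png

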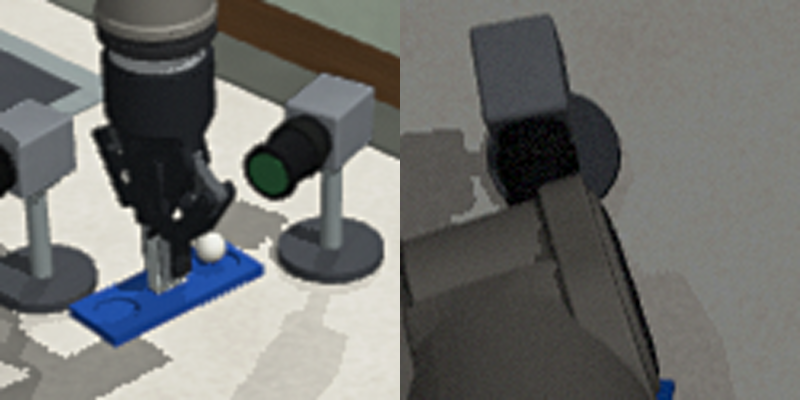

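The ball is in its pocket at side px (295.6,207.5), with the ball end facing lens A's green glass. One last small adjustment, then settle and check.

>>> {"api": "play_rows", "payload": {
  "commands": [
    [[1, -0.01, 0.005, 0, 0], [1, -0.02, 0.01, 0, 0], [1, -0.03, 0.02, 0, 0], [1, -0.04, 0.025, 0, 0], [1, -0.044, 0.03, 0, 0], [1, -0.044, 0.03, 0, 0], [1, -0.044, 0.03, 0, 0], [1, -0.044, 0.03, 0, 0], [1, -0.044, 0.03, 0, 0], [1, -0.044, 0.03, 0, 0], [1, -0.044, 0.03, 0, 0], [1, -0.044, 0.03, 0, 0]]
  ]
}}

```text
clock: 16.23
tcp_pos: [0.5688, 0.184, 0.1313]
orientation: [-0.143, -3.138, -0.0]
contact_force: [0.3, 0.4, -2.8]
grip_width: 0.0113
gripper_force: 48.8
```

Run:
```python
from h import *
go(.569,.184,.131,85)
s=viewer.grab_frame('side')
save('e2',cv2.resize(s['pixels'][145:245,240:400],None,fx=5,fy=5,interpolation=2))
print('exp ball',proj(s,(.6137,.195,.130)),'glass',proj(s,(.711,.219,.13)))
```

```text
clock 16.2333 tcp [0.5688 0.184  0.1313] yaw 84.79 tilt 0.0 shift [-0.001  0.     0.002] turn -0.002 w 0.011271767185810916 F [ 0.3  0.4 -2.8] j7 1.12
exp ball (np.float64(292.36112616743793), np.float64(204.5138721729101)) glass (np.float64(313.4677649433), np.float64(185.20365451274347))
```

View pics/e2.png

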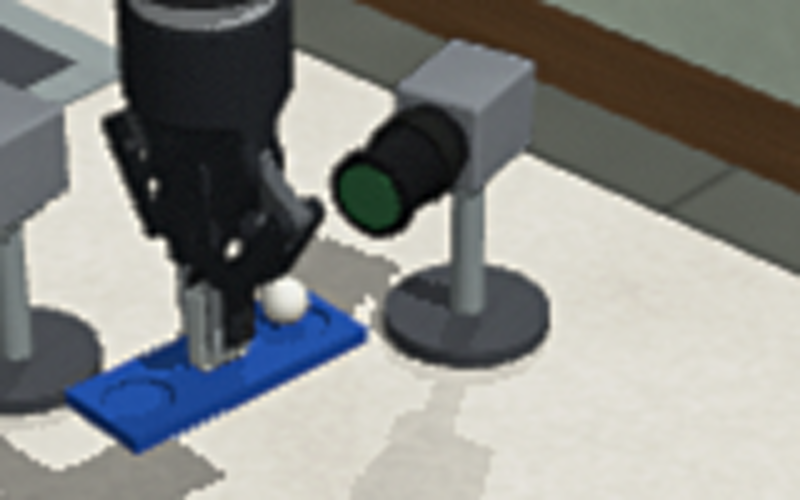

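Run:
```python
from h import *
s=viewer.grab_frame('side')
b=atz(s,297,206,.13); L=np.array([.711,.219]); a=np.radians(13.8)
d=b[:2]-L; print(b,'lens x',d@[np.cos(a),np.sin(a)],'lens y',d@[-np.sin(a),np.cos(a)])
g=atz(s,240+370/5,145+197/5,.13); d=b-g; print('vs seen glass',g,d[0]*np.cos(a)+d[1]*np.sin(a),-d[0]*np.sin(a)+d[1]*np.cos(a))
```

```text
[0.61645534 0.18258214 0.13      ] lens x -0.10050243875191558 lens y -0.012814564223428014
vs seen glass [0.71468342 0.22067274 0.13      ] -0.10447853654113103 -0.013560401494724064
```

The ball has rolled off its pocket's middle and sits about 13 mm to one side of the lens axis. I shift gently by 11 mm and settle.

>>> {"api": "play_rows", "payload": {
  "commands": [
    [[1, 0.002, 0.005, 0, 0], [1, 0.004, 0.012, 0, 0], [1, 0.007, 0.021, 0, 0], [1, 0.01, 0.031, 0, 0], [1, 0.014, 0.041, 0, 0], [1, 0.016, 0.048, 0, 0], [1, 0.018, 0.052, 0, 0], [1, 0.018, 0.052, 0, 0], [1, 0.018, 0.052, 0, 0], [1, 0.018, 0.052, 0, 0], [1, 0.018, 0.052, 0, 0], [1, 0.018, 0.052, 0, 0]]
  ]
}}

```text
clock: 17.33
tcp_pos: [0.5663, 0.1945, 0.1313]
orientation: [0.143, 3.138, -0.0]
contact_force: [0.2, 0.3, -2.1]
grip_width: 0.0111
gripper_force: 48.8
```

Run:
```python
from h import *
go(.569,.184,.131,85)
s=viewer.grab_frame('side')
# white ball centroid
p=s['pixels'][195:218,280:312].astype(int); m=(p.min(2)>115)&(np.ptp(p,axis=2)<40)
n,l,st,c=cv2.connectedComponentsWithStats(m.astype('uint8')); print(st,c)
L=np.array([.713,.220]); a=np.radians(13.8)
for k in range(1,n):
    b=atz(s,280+c[k][0],195+c[k][1],.13); d=b[:2]-L
    print(st[k][4],b,d@[np.cos(a),np.sin(a)],d@[-np.sin(a),np.cos(a)])
print([(x['score'],x['rect']) for x in viewer.trace(s,'ball_center')])
```

```text
clock 17.3333 tcp [0.5663 0.1945 0.1313] yaw 84.78 tilt 0.0 shift [-0.018 -0.051  0.002] turn -0.002 w 0.011058953128052813 F [ 0.2  0.3 -2.1] j7 1.1
[[  0   0  30  23 443]
 [  7   0  25  23 291]
 [  2  19   2   1   2]] [[11.11060948 12.68848758]
 [22.27147766  8.37457045]
 [ 2.5        19.        ]]
291 [0.63292017 0.18150267 0.13      ] -0.08695116543967375 -0.018284357604623696
2 [0.56998665 0.18317693 0.13      ] -0.14766870139299662 -0.0016466800416466197
[(0.74, [249.0, 203.9, 303.6, 233.5])]
```

Run:
```python
from h import *
s=viewer.grab_frame('side')
g=s['pixels'][192:218,282:308]
for r_ in g: print(' '.join('%3d'%x for x in r_[:,0]))
```

```text
136  92  36  15  19  15  20  19  18  18  17  31  37  18  29 107 141 140 138 152 153 159 218 173 218 228
241 160  60  16  17  19  18  16  19  17  18  28  27  16  64 137 145 141 139 137 139 139 150 136 146 157
155  84  28  16  20  20  18  21  18  17  19  17  12  47 135 146 142 139 140 140 141 142 140 138 136 136
 50  23  13  19  15  17  20  20  15  15  16  12  29 108 145 144 140 140 142 142 143 144 142 139 139 139
 15  15  14  17  18  17  18  18  15  16  12  14  59 139 148 144 140 142 144 144 142 142 142 140 142 143
 17  17  19  24  19  20  18  18  16  14   3  28 104 142 145 142 141 143 145 145 145 142 142 140 140 141
 18  20  18  19  19  15  15  13  11  29  67  90 137 141 139 140 140 142 143 144 144 143 140 140 141 141
 20  19  16  18  15  12  20  24  58 122 220 216 203 161 139 140 142 143 143 143 141 141 141 141 141 142
 18  23  19  17  20  41  76  92 183 219 241 241 241 236 174 140 142 143 143 141 142 141 140 142 142 143
 15  18  17  21  72 121 133 157 198 226 233 237 238 241 236 144 135 146 147 142 141 142 141 142 143 143
 16  18  18  22  77 139 127 156 193 218 230 235 236 239 235 
[... 903 characters left out ...]
  29  28  29  27  27  30  31  33  36  35  36  35  34  35  34  30  23  18   8
 16  28  63  77  44  36  34  35  30  28  32  30  33  34  35  33  34  34  35  34  29  25  20  15  34  34
 57 100 138  81  39  33  35  36  35  34  35  36  34  35  36  36  36  36  30  24  18  17  32  47 126 142
124 187 127  55  31  34  35  34  35  36  35  34  36  36  33  35  30  24  20  17  32  45 123 139 219 229
 99  84  48  31  33  34  35  37  36  35  35  34  34  36  31  24  19  15  30  47 125 141 215 223 229 227
 40  26  25  30  34  34  34  34  36  34  36  30  32  24  16  12  29  45 122 139 219 228 229 224 223 222
 24  23  26  34  37  35  36  35  36  30  28  21  18  11  32  73 123 139 218 227 229 226 222 221 222 221
```

Run:
```python
from h import *
s=viewer.grab_frame('side'); a=np.radians(13.8); L=np.array([.713,.220])
for u,v in((292.8,203.6),(292.8,204.8)):
    b=atz(s,u,v,.13); d=b[:2]-L; print(b,d@[np.cos(a),np.sin(a)],d@[-np.sin(a),np.cos(a)])
y=np.radians(85-90+18.8); t=get_obs()['tcp_pos'][:2]; print('pocket',t+.046*np.array([np.cos(y),np.sin(y)]),np.abs(get_obs()['qvel']).max())
```

```text
[0.61720932 0.19704343 0.13      ] -0.09850152583382195 0.0005553656777355911
[0.61351458 0.19337807 0.13      ] -0.10296392543352531 -0.0021228643296903977
pocket [0.6109238  0.20558829] 0.00177741987995572
```

```bash
python3 -c "
from bench import r
print(r.hand_in())"
```

```text
the job is handed in; nothing more can be done
None
```

The stage is pulled out to its stop, and the arm is holding the tray still and level with the ball in its pocket, ball end towards the lens of the farthest camera. By my last measurement the ball is about 100 mm from the glass and within about 2 mm of the lens axis sideways; the job is handed in, but the hand-in returned no verdict.

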